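# Find the brake-pad gap that fits the feeler, and lock it

### The job

Pick up the orange-handled feeler gauge and try its steel blade in the three pad gaps of the blue setting rig: in one gap the blade will not go in, in one it slides in loosely, and in one it goes fully in with a steady drag. Leave the blade fully home in the gap where it drags, let go of it, and then turn the red clamp knob behind that gap clockwise to its stop to lock that pad. Leave the other two knobs as they are and do not push the other things on the bench about.

Things in the scene. Friction and masses are not known exactly. Their poses are not given: they have to be found in the camera images.
- gauge_grip (a point): Loose feeler gauge, 90-145 g: orange handle block 60 long (x) x 20 wide (y) x 36 high (z) standing on its underside, with a steel blade 4 thick (y) x 20 high x 45 long out of its front (+x) end. This point: centre of the handle, 18 mm above its underside. x along the blade to its tip, z up. Starts upright, right of the rig. Grip the 20 mm handle from above.
- gauge_tip (a point): Middle of the blade's free end (rounded edge), 75 mm along x from gauge_grip and 4 mm above it.
- rig: Blue setting rig fixed to the bench, base plate 119 x 360 x 8 mm: three upright slots (gaps) side by side, open in front and on top, a red knob behind each. Each slot lies between a steel disc segment (-y side, 52 mm high, 50 deep) and a dark pad with copper backing (+y side, 48 high, sloped 20 mm lead-in). Origin under the plate, 30 mm behind the middle mouth; x away from the robot, y left.
- gap_left (a point): Mouth of the left gap, 110 mm to the +y side of gap_middle; otherwise as gap_middle. One gap is tight: its pad does not give and the blade stops less than 25 mm in even at a 20 N push. Which gap is tight, loose or fitting changes from start to start.
- gap_middle (a point): Mouth of the middle gap at the rig's very front, 28 mm above the bench; axes of the rig: x points into the gap. Disc face 4 mm to the -y side. A blade with its middle plane on this x axis (y = 0 within 1.5 mm) enters right; keep the gauge's underside 2 to 6 mm above the bench. Fully home: tip 45 mm past the mouth, handle front against the rig. One gap is loose: about 9 mm wide, no drag.
- gap_right (a point): Mouth of the right gap, 110 mm to the -y side of gap_middle; otherwise as gap_middle. In the fitting gap (any of the three) the pad is sprung: it looks much like the tight one, but gives to an entry push of about 6 to 15 N, then drags on the moving blade with about 3 to 12 N either way, and holds the blade when it is let go.
- knob_left_grip (a point): Grip point of the left clamp knob, on its upright axis, 88 mm behind the mouth of gap_left along the rig's x, 85 mm above the bench. Red bar 42 long x 14 wide, top 7 mm above this point, lower edge 25 mm below, on a 44 mm disc; nothing beside it is higher than 54 mm. x along the bar (turns with it), z up.
- knob_middle_grip (a point): Grip point of the middle clamp knob, on its upright axis, 88 mm behind the mouth of gap_middle along the rig's x, 85 mm above the bench. Red bar 42 long x 14 wide, top 7 mm above this point, lower edge 25 mm below, on a 44 mm disc; nothing beside it is higher than 54 mm. x along the bar (turns with it), z up.
- knob_right_grip (a point): Grip point of the right clamp knob, on its upright axis, 88 mm behind the mouth of gap_right along the rig's x, 85 mm above the bench. Red bar 42 long x 14 wide, top 7 mm above this point, lower edge 25 mm below, on a 44 mm disc; nothing beside it is higher than 54 mm. x along the bar (turns with it), z up.
- knob_left (a joint): Turn of the left clamp knob, rad, clockwise from above: 0 with its bar along the rig's x, 1.4 at the stop (locked). Starts at 0 to 0.25; light friction (0.06 N m), stays where left. Turning it does not shift the pad.
- knob_middle (a joint): Turn of the middle clamp knob, rad, clockwise from above: 0 with its bar along the rig's x, 1.4 at the stop (locked). Starts at 0 to 0.25; light friction (0.06 N m), stays where left. Turning it does not shift the pad.
- knob_right (a joint): Turn of the right clamp knob, rad, clockwise from above: 0 with its bar along the rig's x, 1.4 at the stop (locked). Starts at 0 to 0.25; light friction (0.06 N m), stays where left. Turning it does not shift the pad.
- wrench_grip (a point): Bystander: steel spanner, 180 mm, lying flat at the left.
- screwdriver_grip (a point): Bystander: screwdriver with red handle, 200 mm, lying left of the rig.
- socket: Bystander: steel socket, 30 mm dia x 38 high, at the left; origin under its centre.
- spray: Bystander: spray can, 62 mm dia x 170 high, far right; origin under its centre.
- oldpad: Bystander: worn brake pad, 50 x 110 x 14 mm, lying flat right of the rig; origin under its centre.
- nut: Bystander: brass nut, 32 mm dia x 20 high, near right; origin under its centre.
- cleaner: Bystander: blue bottle, 64 mm dia x 160 high, behind the rig; origin under its centre.

How it is judged (in metres and radians):
On the way, in this order (a step that is already met when the one before it is completed fails the run):
1. the blade is fully home in the gap that pinches it, and let go (((x of gauge_tip in the frame of gap_left above 0.036 m and y of gauge_tip in the frame of gap_left between -0.007 and 0.007 m and y of gauge_grip in the frame of gap_left between -0.01 and 0.01 m and angle between gauge_grip's own z axis and vertical below 0.2 rad) or (x of gauge_tip in the frame of gap_middle above 0.036 m and y of gauge_tip in the frame of gap_middle between -0.007 and 0.007 m and y of gauge_grip in the frame of gap_middle between -0.01 and 0.01 m and angle between gauge_grip's own z axis and vertical below 0.2 rad) or (x of gauge_tip in the frame of gap_right above 0.036 m and y of gauge_tip in the frame of gap_right between -0.007 and 0.007 m and y of gauge_grip in the frame of gap_right between -0.01 and 0.01 m and angle between gauge_grip's own z axis and vertical below 0.2 rad)) and contact force between gauge and rig above 3.5 N and contact force between gauge and the fingers below 0.1 N), for 0.2 s.
2. the clamp knob of that gap is turned to its stop with the blade in the gap ((((x of gauge_tip in the frame of gap_left above 0.036 m and y of gauge_tip in the frame of gap_left between -0.007 and 0.007 m and y of gauge_grip in the frame of gap_left between -0.01 and 0.01 m and angle between gauge_grip's own z axis and vertical below 0.2 rad) and value of joint knob_left above 1.15 rad) or ((x of gauge_tip in the frame of gap_middle above 0.036 m and y of gauge_tip in the frame of gap_middle between -0.007 and 0.007 m and y of gauge_grip in the frame of gap_middle between -0.01 and 0.01 m and angle between gauge_grip's own z axis and vertical below 0.2 rad) and value of joint knob_middle above 1.15 rad) or ((x of gauge_tip in the frame of gap_right above 0.036 m and y of gauge_tip in the frame of gap_right between -0.007 and 0.007 m and y of gauge_grip in the frame of gap_right between -0.01 and 0.01 m and angle between gauge_grip's own z axis and vertical below 0.2 rad) and value of joint knob_right above 1.15 rad))), for 0.2 s.
At the end, for the whole second after the job is handed in: The gauge is at rest and let go with its blade at least 36 mm (of 45) deep in the gap that pinches it (blade pressed on that gap's disc with more than 3.5 N), in line with the gap and upright within 0.2 rad; the knob of that gap is turned past 1.15 rad and the other two stay below 0.45 rad ((((x of gauge_tip in the frame of gap_left above 0.036 m and y of gauge_tip in the frame of gap_left between -0.007 and 0.007 m and y of gauge_grip in the frame of gap_left between -0.01 and 0.01 m and angle between gauge_grip's own z axis and vertical below 0.2 rad) and value of joint knob_left above 1.15 rad and value of joint each of knob_middle, knob_right below 0.45 rad) or ((x of gauge_tip in the frame of gap_middle above 0.036 m and y of gauge_tip in the frame of gap_middle between -0.007 and 0.007 m and y of gauge_grip in the frame of gap_middle between -0.01 and 0.01 m and angle between gauge_grip's own z axis and vertical below 0.2 rad) and value of joint knob_middle above 1.15 rad and value of joint each of knob_left, knob_right below 0.45 rad) or ((x of gauge_tip in the frame of gap_right above 0.036 m and y of gauge_tip in the frame of gap_right between -0.007 and 0.007 m and y of gauge_grip in the frame of gap_right between -0.01 and 0.01 m and angle between gauge_grip's own z axis and vertical below 0.2 rad) and value of joint knob_right above 1.15 rad and value of joint each of knob_left, knob_middle below 0.45 rad)) and contact force between gauge and rig above 3.5 N and contact force between gauge and the fingers below 0.1 N and linear speed of gauge below 0.02 m/s); the robot touches nothing.
It fails at once if a bystander is pushed more than 40 mm (distance of any of wrench_grip, screwdriver_grip, socket, spray, oldpad, nut, cleaner from where it was at the start of the episode above 0.04 m).
It fails at once if more than one clamp knob is turned past 0.45 rad (value of joint each of knob_left, knob_middle above 0.45 rad or value of joint each of knob_left, knob_right above 0.45 rad or value of joint each of knob_middle, knob_right above 0.45 rad).
It also fails if it takes over 58 s, if anything falls off the work surface, if the arm or the gripper's body presses on something with over 40 N, if the wrist force passes 120 N, or if a joint passes its speed limit or range.

### The arm

A 7-joint arm with a two-finger parallel gripper is mounted at the origin on the work surface. World frame = base frame: x ahead of the robot, y to its left, z up, the work surface at z = 0. Lengths are in m, angles in degrees, forces in N, time in s.
With the tool pointing down it reaches from about 0.425 to 0.875 m from the base axis. Payload 8.4 kg.
Tool frame: the origin (TCP) lies on the centre line of the jaws, within the pads' length; the fingertips stand 17 mm ahead of it and the grasp point (between the pads) lies 2 mm behind it; z points along the fingers, y is the direction in which the jaws open and shut (so a half turn about z gives the same grasp; the last joint's range is limited). The gripper opens to 87 mm and grips with 3 to 60 N. Pads are 19 mm wide; open, the fingers measure 117 mm over their backs; the gripper's body (75 mm by 190 mm) begins 51 mm behind the grasp point.
Start: joints at [65.764, 19.091, 2.286, 83.961, -0.768, 76.965, -3.352], TCP at [0.207, -0.616, 0.24] pointing down, gripper open.
Joint ranges: [-147.57, 147.57], [-21.85, 119.76], [-74.77, 79.35], [14.55, 137.4], [-85.83, 265.84], [4.83, 119.75], [-152.11, 152.11]. Speed limits (degrees/s): [127.2, 127.2, 159.86, 159.86, 180, 180, 180].

### API

Orientations are given as a 3x3 rotation matrix whose columns are the frame's x, y, z axes.
In Python, from rig import state, get_image, hand_in gives the robot as it stands. The module is installed in compiled form; this text tells all that it offers.
- The arm moves only by the tool arm_command, never from a script. Its argument "motion" is a list of rows, each a list of 2 entries, a list of its own where there are three numbers: the shift along the tool's x, y, z in units of 30 mm (1.0 is 30 mm), then the turn, a rotation vector about the tool's x, y, z in units of 6 degrees (1.0 is 6 degrees). In form: [[[x, y, z], [wx, wy, wz]], ...]. A call has 1 to 20 rows; each row is the pose to reach, as a shift and turn from the pose commanded when the call began, along the tool's axes at that moment; what a row does not reach only later rows make up. A row lasts 1/8 s, in which the tool goes at most 62.5 mm and 10.7 degrees, less where a joint would pass 70% of its speed; a pose out of reach is approached as far as the arm can. A call with a gripper value outside its range is refused whole. "jaw" is the opening, from 0 (shut) to 1 (fully open), set as the call begins (left out, the last holds). The fingers move at their own pace and stop on an object; the grip force is fixed at half the most. Time passes only in rows, so rows that repeat a pose let the fingers close. It gives the time, the measured TCP pose, the force and the opening at its end, in the units of the state.
- state(): the state, without advancing time (a new reading comes with each control period).
- get_image(name): name is "scene" or "side" or "wrist"; returns a dict with "img" (420x560x3 uint8, blue, green, red), "fx", "fy", "cx", "cy" (pixels), "T" (4x4, takes a point from camera to world coordinates). Camera axes: x right, y down, z forward; pixel columns grow to the right and rows downward; lengths in m; the calibration is good to about 2 mm. The wrist camera is an equidistant fisheye: a pixel r from the principal point sees the ray r / f radians off the axis. A picture is of the moment at which its call begins. There is no depth.
- hand_in(): hands the job in, once; it reports no verdict.
The state is a dict: "time": time; "joint_pos": joint angles; "qvel": joint speeds; "effort": joint torques, N m; "eef_pos": TCP position; "ee_rot": TCP orientation; "contact_force": force on the tool from outside, world axes, zero at the start; "ft_torque": the same for the moment, N m; "width": opening from 0.0 (shut) to 1.0 (fully open).
Only numpy, scipy, OpenCV 4.12 (cv2) and the standard library are available. Lean on these libraries where they do the work, as an engineer would, in place of code of your own. Each camera call takes 0.05 s, during which the arm holds its last target.

## Working session

There is one attempt and no reset: what is moved stays moved. The work goes in short steps, Python scripts to look and compute and a tool call to move; the robot and the scene stay as the last step left them, time stands still between calls to the robot, and variables do not carry over. Pictures are saved under pics/ and viewed, and the job is handed in when it is done.

Besides the shell and the picture viewer there is one more tool, called by a JSON object that holds its "method" and its "body". arm_command: Moves the arm, as the interface text tells. Its arguments: {"type":"object","properties":{"motion":{"type":"array","items":{"type":"array"}},"jaw":{"type":"number"}},"required":["motion"]}

```bash
mkdir -p pics
cat > h.py <<'E'
import numpy as np, cv2
from rig import state, get_image, hand_in
def snap(name, fn):
    d=get_image(name); cv2.imwrite('pics/'+fn,d['img']); np.savez('pics/'+fn+'.npz',**{k:np.array(v) for k,v in d.items()}); return d
def ray(d,u,v,fish=False):
    x=(u-float(d['cx']))/float(d['fx']); y=(v-float(d['cy']))/float(d['fy'])
    if fish:
        r=np.hypot(x,y); s=np.sin(r)/max(r,1e-9); c=np.array([x*s,y*s,np.cos(r)])
    else: c=np.array([x,y,1.])
    T=d['T']; return T[:3,3],T[:3,:3]@c
def atz(d,u,v,z,fish=False):
    o,r=ray(d,u,v,fish); return o+r*(z-o[2])/r[2]
def proj(d,p,fish=False):
    T=d['T']; c=T[:3,:3].T@(np.array(p)-T[:3,3])
    if fish:
        th=np.arctan2(np.hypot(c[0],c[1]),c[2]); n=np.hypot(c[0],c[1]); x,y=c[0]/n*th,c[1]/n*th
    else: x,y=c[0]/c[2],c[1]/c[2]
    return np.array([float(d['cx'])+float(d['fx'])*x,float(d['cy'])+float(d['fy'])*y])
E
python3 - <<'E'
from h import *
for n in ['scene','side','wrist']:
    d=snap(n,n+'0.png'); print(n,d['fx'],d['cx'],d['cy']); print(np.round(d['T'],3))
s=state()
for k,v in s.items(): print(k,np.round(v,3))
E
```

```text
scene 386.6285866306869 278.936481514602 209.32495700375344
[[ 0.785  0.378 -0.49   1.075]
 [ 0.619 -0.494  0.611 -0.652]
 [-0.011 -0.783 -0.621  0.738]
 [ 0.     0.     0.     1.   ]]
side 402.8504392652178 281.31004650079274 212.96614376655452
[[-0.919 -0.214  0.331  0.202]
 [-0.394  0.531 -0.75   0.785]
 [-0.015 -0.82  -0.573  0.662]
 [ 0.     0.     0.     1.   ]]
wrist 325.19226210127806 275.59925482987046 214.05576327954682
[[ 0.319 -0.903 -0.287  0.287]
 [-0.948 -0.304 -0.095 -0.589]
 [-0.002  0.302 -0.953  0.384]
 [ 0.     0.     0.     1.   ]]
time 0.15
joint_pos [65.764 19.122  2.284 83.997 -0.769 76.966 -3.352]
qvel [ 0.046 -0.138 -0.043 -0.155 -0.038  0.064  0.222]
effort [ 3.0000e-03 -6.5684e+01  1.3370e+00 -4.0412e+01 -6.0000e-02  4.2000e-02
  0.0000e+00]
eef_pos [ 0.207 -0.616  0.239]
ee_rot [[ 0.948  0.318 -0.   ]
 [ 0.318 -0.948  0.001]
 [-0.    -0.001 -1.   ]]
contact_force [-0.096  0.26  -0.208]
ft_torque [-0.038 -0.033  0.051]
width 1.002
```

View pics/scene0.png

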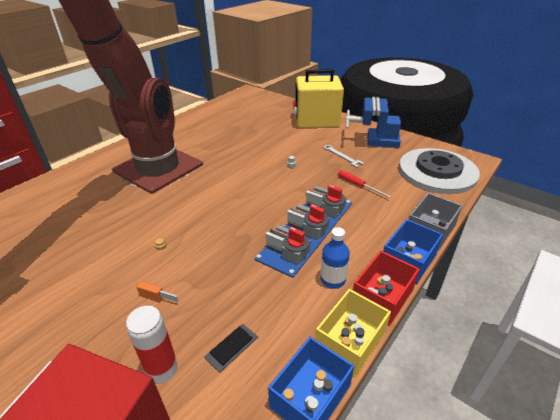

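View pics/side0.png

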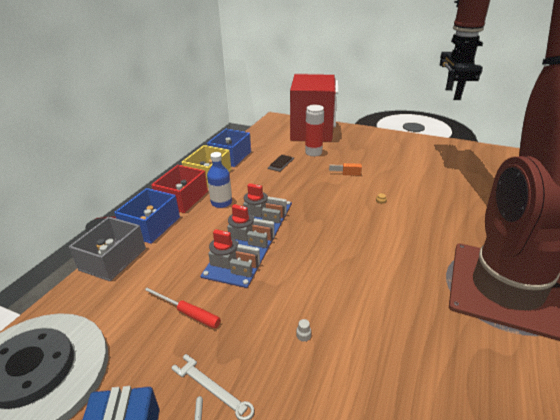

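View pics/wrist0.png

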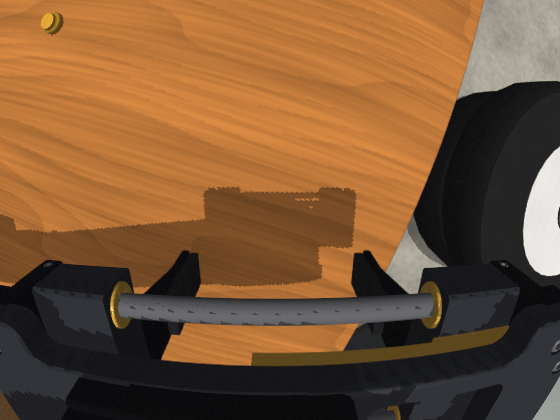

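Run:
```python
import cv2
a=cv2.imread('pics/scene0.png'); b=cv2.imread('pics/side0.png')
cv2.imwrite('pics/c1.png',cv2.resize(a[170:280,245:365],None,fx=5,fy=5,interpolation=2)[:600])
cv2.imwrite('pics/c2.png',cv2.resize(a[270:320,120:195],None,fx=8,fy=8,interpolation=2))
cv2.imwrite('pics/c3.png',cv2.resize(b[175:290,195:300],None,fx=5,fy=5,interpolation=2))
cv2.imwrite('pics/c4.png',cv2.resize(b[150:185,315:375],None,fx=10,fy=10,interpolation=2))
```

```text
(no output)
```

View pics/c1.png

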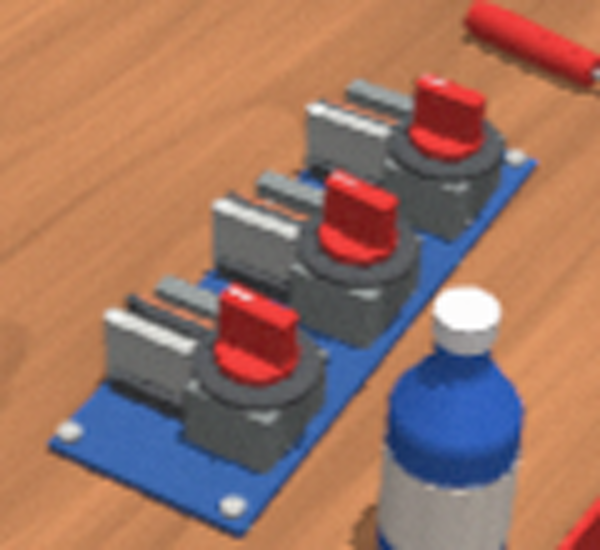

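View pics/c2.png

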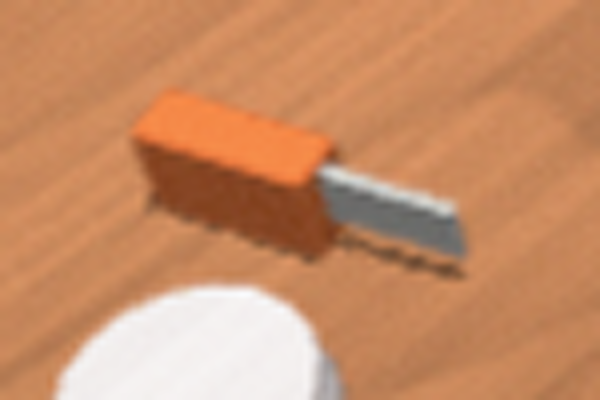

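View pics/c3.png

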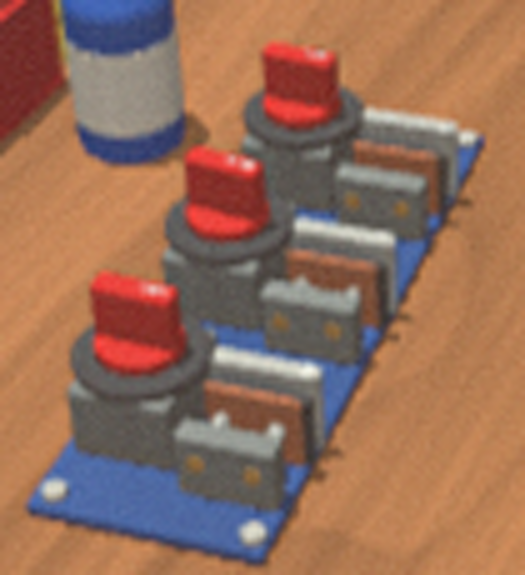

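View pics/c4.png

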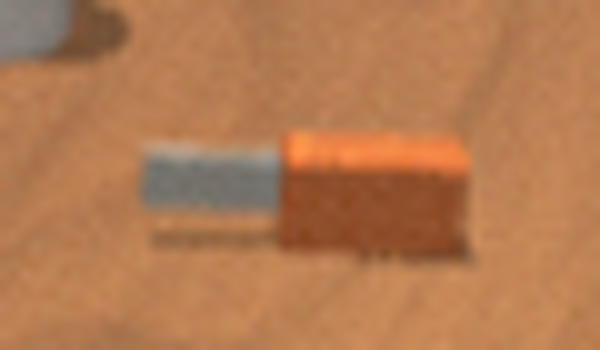

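```bash
cat > fit.py <<'E'
from h import *
from scipy.optimize import least_squares
S=dict(np.load('pics/scene0.png.npz')); D=dict(np.load('pics/side0.png.npz'))
def pose(p,q): 
    x,y,a=p[:3]; c,s=np.cos(a),np.sin(a); return np.array([x+c*q[0]-s*q[1],y+s*q[0]+c*q[1],q[2]])
def fit(obs,p0):
    f=lambda p:np.concatenate([proj(d,pose(p,q))-uv for d,uv,q in obs])
    r=least_squares(f,p0,loss='soft_l1'); return r.x,f(r.x).reshape(-1,2)
s=lambda x,y:np.array([245+x/5-.4,170+y/5-.4]); k=lambda x,y:np.array([195+x/5-.4,175+y/5-.4])
obs=[(S,s(50,445),(-.03,-.18,.004)),(S,s(242,533),(.089,-.18,.004)),(S,s(537,160),(.089,.18,.008)),
(D,k(483,138),(-.03,-.18,.008)),(D,k(265,560),(-.03,.18,.004)),(D,k(30,512),(.089,.18,.004))]
p,r=fit(obs,[.6,0,0]); print('rig',p[:2],np.degrees(p[2])); print(r.round(1))
g=lambda x,y:np.array([120+x/8-.4,270+y/8-.4]); m=lambda x,y:np.array([315+x/10-.4,150+y/10-.4])
og=[(S,g(133,133),(-.03,-.01,.036)),(S,g(170,90),(-.03,.01,.036)),(S,g(335,150),(.03,.01,.036)),(S,g(302,187),(.03,-.01,.036)),
(S,g(458,205),(.075,0,.032)),(S,g(465,255),(.075,0,.012)),(S,g(318,260),(.03,-.01,0)),
(D,m(285,132),(.03,-.01,.036)),(D,m(285,165),(.03,.01,.036)),(D,m(470,165),(-.03,.01,.036)),(D,m(465,133),(-.03,-.01,.036)),(D,m(142,150),(.075,0,.032)),(D,m(142,208),(.075,.0,.012)),(D,m(283,248),(.03,.01,0))]
q,r=fit(og,[.5,-.4,0]); print('gauge',q[:2],np.degrees(q[2])); print(r.round(1))
print(atz(S,160,240,.02),atz(S,150,312,.17),atz(S,337,237,.16))
E
python3 fit.py
```

```text
rig [0.58504809 0.04716509] 6.023729113898532
[[-0.4  0.6]
 [ 0.1  1. ]
 [ 0.1 -0.1]
 [ 0.5 -0.3]
 [ 0.2  1.2]
 [-0.5  0.4]]
gauge [ 0.45804168 -0.37583785] 18.414666098072974
[[-0.9  0.1]
 [-0.4 -0.7]
 [ 0.5 -1.7]
 [-0.2  0. ]
 [-0.1  0.8]
 [ 0.5  0.1]
 [ 0.9  0.8]
 [-0.2 -0.2]
 [ 0.1 -0.6]
 [ 0.3 -0.1]
 [ 0.3  0.2]
 [ 0.3  0.2]
 [ 0.  -0.2]
 [-0.5  0.8]]
[ 0.33333955 -0.24875691  0.02      ] [ 0.62601244 -0.46333357  0.17      ] [ 0.78064245 -0.08228195  0.16      ]
```

```bash
cat >> h.py <<'E'
from scipy.spatial.transform import Rotation as R
def goto(x,y,z,yaw):
    s=state(); A=np.array(s['ee_rot']); p=np.array(s['eef_pos'])
    c,n=np.cos(np.radians(yaw)),np.sin(np.radians(yaw))
    B=np.array([[c,n,0],[n,-c,0],[0,0,-1.]])
    return (A.T@(np.array([x,y,z])-p)/.03).round(3), (np.degrees(R.from_matrix(A.T@B).as_rotvec())/6).round(3)
E
python3 -c "
from h import *
print(goto(.458,-.376,.12,18.4))"
```

```text
(array([10.486, -4.911,  3.968]), array([-0.012,  0.001,  0.025]))
```

{"method": "arm_command", "body": {"motion": [[[10.486,-4.911,3.968],[0,0,0]],[[10.486,-4.911,3.968],[0,0,0]],[[10.486,-4.911,3.968],[0,0,0]],[[10.486,-4.911,3.968],[0,0,0]],[[10.486,-4.911,3.968],[0,0,0]],[[10.486,-4.911,3.968],[0,0,0]],[[10.486,-4.911,3.968],[0,0,0]],[[10.486,-4.911,3.968],[0,0,0]]], "jaw": 0.6}}

```text
time: 1.15
eef_pos: [0.4577, -0.3769, 0.1204]
ee_rot: [[0.948, 0.318, -0.001], [0.318, -0.948, -0.0], [-0.001, -0.0, -1.0]]
contact_force: [-0.4, -0.3, 0.4]
width: 0.601
```

```bash
python3 -c "
from h import *
d=snap('wrist','w1.png'); s=state(); print(s['time'],s['eef_pos'],s['contact_force'],s['width'])
c,n=np.cos(np.radians(18.4)),np.sin(np.radians(18.4))
im=d['img'].copy()
for a,b,z in [(.03,.01,.036),(.03,-.01,.036),(-.03,.01,.036),(-.03,-.01,.036),(.075,0,.032)]:
  u=proj(d,[.458+c*a-n*b,-.376+n*a+c*b,z],True); print(u); cv2.circle(im,tuple(int(round(t)) for t in u),2,(255,0,0),-1)
cv2.imwrite('pics/w1b.png',im)
"
```

```text
1.2 [ 0.45726623 -0.3776635   0.12068035] [ 0.07020204 -0.94277758 -0.04467087] 0.6031911210173198
[260.72679807 189.48349805]
[288.32182704 189.57228104]
[261.61314954 264.18693965]
[287.07667768 264.27718202]
[274.71963603 126.89024834]
```

View pics/w1b.png

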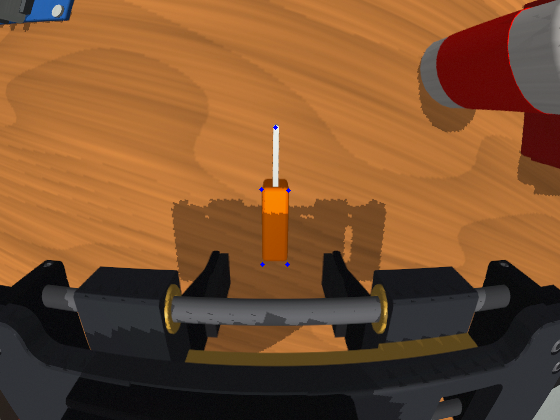

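```bash
python3 -c "
from h import *
print(goto(.458,-.376,.022,18.4))"
```

```text
(array([ 0.043, -0.046,  3.289]), array([0.005, 0.005, 0.011]))
```

{"method": "arm_command", "body": {"motion": [[[0.04,-0.03,1.6],[0,0,0]],[[0.04,-0.03,2.8],[0,0,0]],[[0.04,-0.03,3.28],[0,0,0]],[[0.04,-0.03,3.28],[0,0,0]],[[0.04,-0.03,3.28],[0,0,0]]]}}

```text
time: 1.82
eef_pos: [0.4597, -0.3762, 0.0238]
ee_rot: [[0.948, 0.317, 0.002], [0.317, -0.948, -0.001], [0.001, 0.002, -1.0]]
contact_force: [0.7, 0.1, -0.6]
width: 0.602
```

{"method": "arm_command", "body": {"motion": [[[0,0,0],[0,0,0]],[[0,0,0],[0,0,0]],[[0,0,0],[0,0,0]],[[0,0,0],[0,0,0]],[[0,0,0],[0,0,0]]], "jaw": 0.0}}

```text
time: 2.45
eef_pos: [0.4591, -0.3752, 0.0222]
ee_rot: [[0.948, 0.318, 0.0], [0.318, -0.948, -0.0], [0.0, 0.0, -1.0]]
contact_force: [-0.3, 0.4, 0.7]
width: 0.229
```

```bash
python3 -c "
from h import *
print(goto(.4408,.032,.10,6.0))"
```

```text
(array([  3.743, -13.062,  -2.593]), array([ 1.000e-03, -0.000e+00,  2.092e+00]))
```

{"method": "arm_command", "body": {"motion": [[[0,0,-1.3],[0,0,0]],[[0,0,-2.593],[0,0,0]],[[3.743,-13.062,-2.593],[0,0,2.092]],[[3.743,-13.062,-2.593],[0,0,2.092]],[[3.743,-13.062,-2.593],[0,0,2.092]],[[3.743,-13.062,-2.593],[0,0,2.092]],[[3.743,-13.062,-2.593],[0,0,2.092]],[[3.743,-13.062,-2.593],[0,0,2.092]],[[3.743,-13.062,-2.593],[0,0,2.092]],[[3.743,-13.062,-2.593],[0,0,2.092]],[[3.743,-13.062,-2.593],[0,0,2.092]]]}}

```text
time: 3.82
eef_pos: [0.4407, 0.0313, 0.0998]
ee_rot: [[0.995, 0.104, -0.0], [0.104, -0.995, -0.0], [-0.0, 0.0, -1.0]]
contact_force: [0.0, -0.4, -0.9]
width: 0.224
```

```bash
python3 -c "
from h import *
d=snap('wrist','w2.png'); s=state(); print(s['time'],s['eef_pos'],s['contact_force'],s['width'])
cv2.imwrite('pics/w2s.png',cv2.resize(d['img'][0:250],(0,0),fx=1.428,fy=1.428,interpolation=2))
im=d['img'].copy()
a=np.radians(6.02);c,n=np.cos(a),np.sin(a)
for g in (.11,0,-.11):
 for x,y,z in [(-.03,-.004,.052),(.02,-.004,.052),(.058,0,.092),(-.03,0,.048)]:
  u=proj(d,[.585+c*x-n*(g+y),.0472+n*x+c*(g+y),z],True); print(u.round(1)); cv2.circle(im,tuple(int(round(t)) for t in u),1,(255,0,255),-1)
im=cv2.resize(im[0:250,40:540],(0,0),fx=1.6,fy=1.6,interpolation=2)
cv2.imwrite('pics/w2b.png',im)
"
```

```text
3.875 [0.44072342 0.03086401 0.09974372] [ 0.01742088 -0.1171177  -1.36423789] 0.22941672965681847
[107.5  76.4]
[109.7   4. ]
[ 79.8 -67.6]
[105.2  77.7]
[281.4  63.3]
[281.3 -14.3]
[ 274.3 -100.2]
[274.5  64.3]
[452.4  77.8]
[450.2   6.1]
[469.6 -68.2]
[444.3  77.4]
```

View pics/w2s.png

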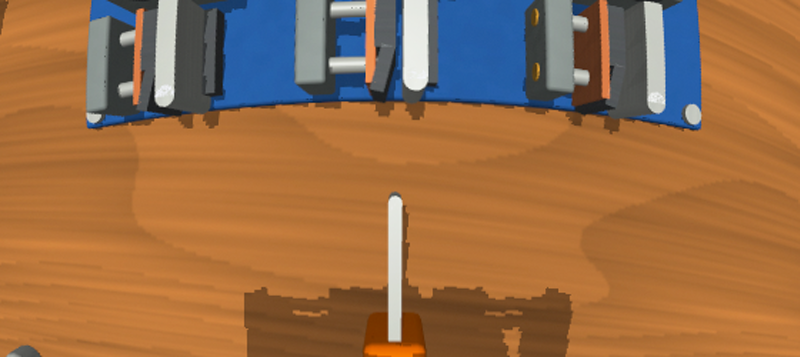

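View pics/w2b.png

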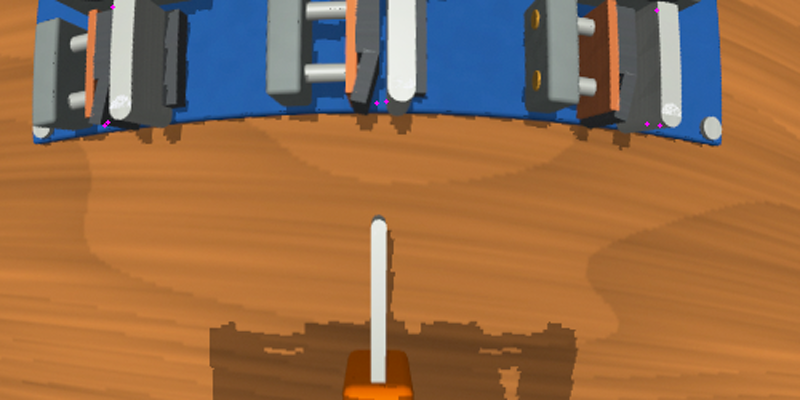

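```bash
cat > t.py <<'E'
from h import *
d=dict(np.load('pics/w2.png.npz'))
for u,v in [(62,88.5),(490.6,90)]: print('corner',atz(d,u,v,.006,True))
a=np.radians(6.02);c,n=np.cos(a),np.sin(a)
for p in [(-.03,.18),(-.03,-.18)]: print(.585+c*p[0]-n*p[1],.0472+n*p[0]+c*p[1])
A=np.array(state()['ee_rot']);P=np.array(state()['eef_pos'])
for x in (.03,.074): 
  for y in (0,.002,-.002):print(proj(d,P+A@[x,y,-.010],True))
im=d['img'];cv2.imwrite('pics/w2c.png',cv2.resize(im[30:180,200:340],None,fx=4,fy=4,interpolation=2))
E
python3 t.py
```

```text
corner [0.54045281 0.22154978 0.006     ]
corner [ 0.57708    -0.13564885  0.006     ]
0.536287829681897 0.2230610942275185
0.5740430494703616 -0.13495363085892922
[276.77319722 239.29676501]
[281.2374057  239.30235822]
[272.30847885 239.28800343]
[277.07254732 139.93518519]
[281.90984421 139.95297296]
[272.23457981 139.92821878]
```

View pics/w2c.png

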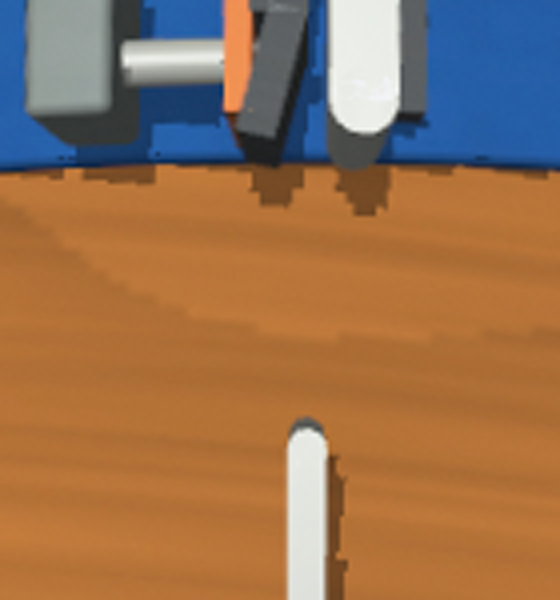

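```bash
cat >> h.py <<'E'
def rg(x,y,o=(.585,.0472),a=6.0):
    c,n=np.cos(np.radians(a)),np.sin(np.radians(a)); return o[0]+c*x-n*y,o[1]+n*x+c*y
def inrig(p,o=(.585,.0472),a=6.0):
    c,n=np.cos(np.radians(a)),np.sin(np.radians(a)); x,y=p[0]-o[0],p[1]-o[1]; return np.array([c*x+n*y,-n*x+c*y])
E
python3 -c "
from h import *
print(goto(*rg(-.118,-.0004),.0262,6.0))"
```

```text
(array([ 0.908, -0.027,  2.451]), array([ 0.002,  0.004, -0.014]))
```

{"method": "arm_command", "body": {"motion": [[[0.3,0,1.6],[0,0,0]],[[0.7,-0.03,2.45],[0,0,0]],[[0.9,-0.03,2.45],[0,0,0]],[[0.9,-0.03,2.45],[0,0,0]],[[0.9,-0.03,2.45],[0,0,0]]]}}

```text
time: 4.5
eef_pos: [0.4681, 0.0354, 0.0275]
ee_rot: [[0.995, 0.104, 0.002], [0.104, -0.995, -0.0], [0.002, 0.0, -1.0]]
contact_force: [0.3, 0.4, -0.8]
width: 0.231
```

```bash
python3 -c "
from h import *
d=snap('wrist','w3.png'); s=state(); print(s['time'],s['eef_pos'],s['contact_force'],inrig(s['eef_pos']))
cv2.imwrite('pics/w3c.png',cv2.resize(d['img'][0:150,200:340],None,fx=4,fy=4,interpolation=2))
"
```

```text
4.55 [0.46798098 0.03547423 0.0274498 ] [ 0.31784846  0.12219263 -1.5740974 ] [-0.11760366  0.00057028]
```

View pics/w3c.png

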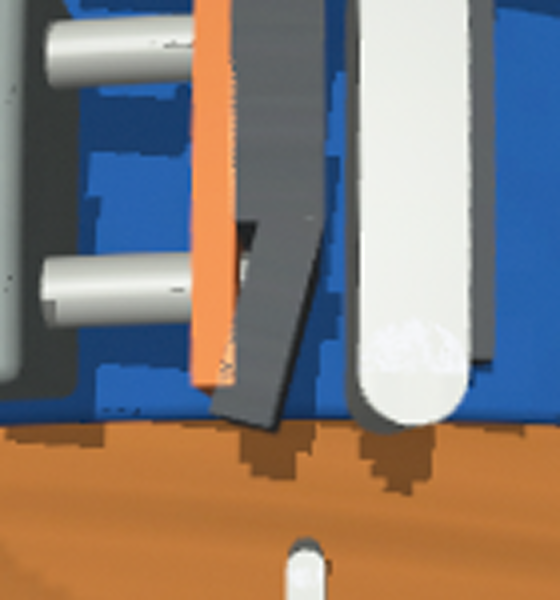

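{"method": "arm_command", "body": {"motion": [[[0,0.03,0.02],[0,0,0]],[[0.15,0.03,0.02],[0,0,0]],[[0.3,0.03,0.02],[0,0,0]],[[0.45,0.03,0.02],[0,0,0]],[[0.6,0.03,0.02],[0,0,0]],[[0.7,0.03,0.02],[0,0,0]],[[0.8,0.03,0.02],[0,0,0]],[[0.8,0.03,0.02],[0,0,0]]]}}

```text
time: 5.55
eef_pos: [0.4916, 0.0371, 0.0257]
ee_rot: [[0.995, 0.104, -0.0], [0.104, -0.995, -0.0], [-0.0, 0.0, -1.0]]
contact_force: [-0.1, -2.0, -1.3]
width: 0.226
```

```bash
python3 -c "
from h import *
d=snap('wrist','w4.png'); s=state(); print(s['time'],s['eef_pos'],s['contact_force'],inrig(s['eef_pos']))
cv2.imwrite('pics/w4c.png',cv2.resize(d['img'][0:150,200:340],None,fx=4,fy=4,interpolation=2))
"
```

```text
5.6 [0.49155725 0.0370905  0.02574356] [ 0.39479016 -1.87033811 -1.32366748] [-0.0939876 -0.0002867]
```

View pics/w4c.png

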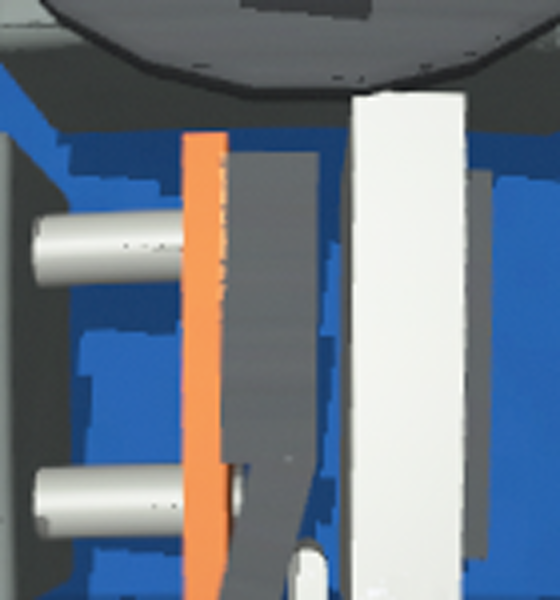

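{"method": "arm_command", "body": {"motion": [[[0.1,0,0],[0,0,0]],[[0.2,0,0],[0,0,0]],[[0.2,0,0],[0,0,0]]]}}

```text
time: 5.98
eef_pos: [0.4968, 0.0369, 0.0254]
ee_rot: [[0.995, 0.103, -0.002], [0.103, -0.995, -0.001], [-0.002, 0.001, -1.0]]
contact_force: [-2.4, -5.1, -1.9]
width: 0.224
```

```bash
python3 -c "
from h import *
s=state(); print(s['time'],s['contact_force'],inrig(s['eef_pos']))
"
```

```text
5.975 [-2.3661296  -5.08458015 -1.9199532 ] [-0.08875862 -0.00107468]
```

{"method": "arm_command", "body": {"motion": [[[0.1,0,0],[0,0,0]],[[0.2,0,0],[0,0,0]],[[0.2,0,0],[0,0,0]]]}}

```text
time: 6.35
eef_pos: [0.5023, 0.0369, 0.0251]
ee_rot: [[0.995, 0.103, -0.003], [0.103, -0.995, -0.002], [-0.003, 0.001, -1.0]]
contact_force: [-3.2, -6.8, -2.6]
width: 0.228
```

{"method": "arm_command", "body": {"motion": [[[0.1,0,0],[0,0,0]],[[0.2,0,0],[0,0,0]],[[0.2,0,0],[0,0,0]]]}}

```text
time: 6.72
eef_pos: [0.509, 0.0376, 0.0254]
ee_rot: [[0.995, 0.103, -0.001], [0.103, -0.995, -0.001], [-0.002, 0.001, -1.0]]
contact_force: [-1.9, -5.7, -2.5]
width: 0.229
```

```bash
python3 -c "
from h import *
s=state(); print(s['time'],s['contact_force'],inrig(s['eef_pos']))
d=snap('wrist','w5.png')
cv2.imwrite('pics/w5c.png',cv2.resize(d['img'][0:150,200:340],None,fx=4,fy=4,interpolation=2))
"
```

```text
6.725 [-1.90943982 -5.67388091 -2.54298854] [-0.07656741 -0.00161041]
```

View pics/w5c.png

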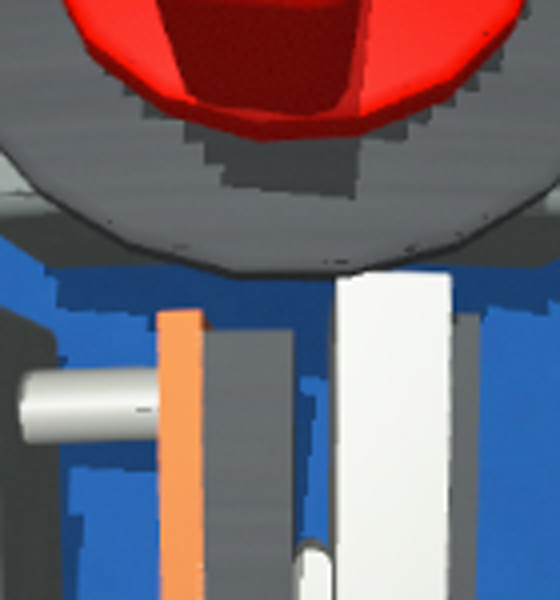

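{"method": "arm_command", "body": {"motion": [[[0.1,0,0],[0,0,0]],[[0.2,0,0],[0,0,0]],[[0.3,0,0],[0,0,0]],[[0.4,0,0],[0,0,0]],[[0.4,0,0],[0,0,0]]]}}

```text
time: 7.4
eef_pos: [0.521, 0.0388, 0.0254]
ee_rot: [[0.995, 0.103, -0.001], [0.103, -0.995, -0.002], [-0.002, 0.001, -1.0]]
contact_force: [-0.8, -5.9, -2.8]
width: 0.228
```

{"method": "arm_command", "body": {"motion": [[[0.08,0,0],[0,0,0]],[[0.12,0,0],[0,0,0]],[[0.12,0,0],[0,0,0]]]}}

```text
time: 7.78
eef_pos: [0.5243, 0.0391, 0.0254]
ee_rot: [[0.995, 0.103, -0.002], [0.103, -0.995, -0.002], [-0.002, 0.001, -1.0]]
contact_force: [-2.1, -5.7, -1.8]
width: 0.229
```

```bash
python3 -c "
from h import *
s=state(); print(s['time'],s['contact_force'],inrig(s['eef_pos']))
d=snap('wrist','w6.png')
cv2.imwrite('pics/w6c.png',cv2.resize(d['img'][0:220,180:370],None,fx=2.7,fy=2.7,interpolation=2))
"
```

```text
7.775 [-2.08011461 -5.70844868 -1.8265418 ] [-0.06118107 -0.00167652]
```

View pics/w6c.png

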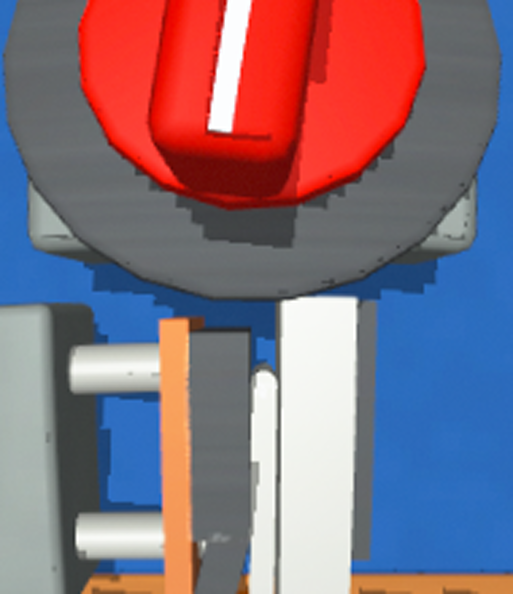

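{"method": "arm_command", "body": {"motion": [[[0.06,0,0],[0,0,0]]]}}

```text
time: 7.95
eef_pos: [0.5257, 0.0392, 0.0253]
ee_rot: [[0.995, 0.103, -0.003], [0.103, -0.995, -0.002], [-0.003, 0.002, -1.0]]
contact_force: [-7.3, -7.8, 0.1]
width: 0.227
```

{"method": "arm_command", "body": {"motion": [[[0.06,0,0],[0,0,0]]]}}

```text
time: 8.07
eef_pos: [0.5259, 0.0392, 0.0249]
ee_rot: [[0.995, 0.103, -0.006], [0.103, -0.995, -0.003], [-0.006, 0.002, -1.0]]
contact_force: [-14.4, -7.4, 7.7]
width: 0.229
```

```bash
python3 -c "
from h import *
s=state(); print(s['time'],s['contact_force'],inrig(s['eef_pos']))
"
```

```text
8.075 [-14.40748888  -7.37726894   7.70165703] [-0.05962586 -0.00174411]
```

{"method": "arm_command", "body": {"motion": [[[-0.08,0.04,0],[0,0,0]],[[-0.08,0.04,0],[0,0,0]]]}}

```text
time: 8.32
eef_pos: [0.5257, 0.0388, 0.0254]
ee_rot: [[0.995, 0.104, -0.001], [0.104, -0.995, -0.001], [-0.001, 0.001, -1.0]]
contact_force: [-1.3, -5.1, -5.4]
width: 0.226
```

{"method": "arm_command", "body": {"motion": [[[0,0,0],[0,0,0]],[[0,0,0],[0,0,0]],[[0,0,0],[0,0,0]],[[0,0,0],[0,0,0]]], "jaw": 0.5}}

```text
time: 8.82
eef_pos: [0.5266, 0.0401, 0.026]
ee_rot: [[0.994, 0.105, 0.001], [0.105, -0.994, 0.0], [0.001, -0.0, -1.0]]
contact_force: [-0.1, 0.2, -0.1]
width: 0.488
```

```bash
python3 -c "
from h import *
s=state(); print(s['time'],s['contact_force'],inrig(s['eef_pos']),s['eef_pos'],s['width'])
d=snap('wrist','w7.png')
cv2.imwrite('pics/w7c.png',cv2.resize(d['img'],None,fx=1.4,fy=1.4,interpolation=2))
"
```

```text
8.825 [-0.10935467  0.24309244 -0.08902106] [-0.05886544 -0.00090458] [0.52655158 0.04014726 0.02604879] 0.48827759135389615
```

View pics/w7c.png

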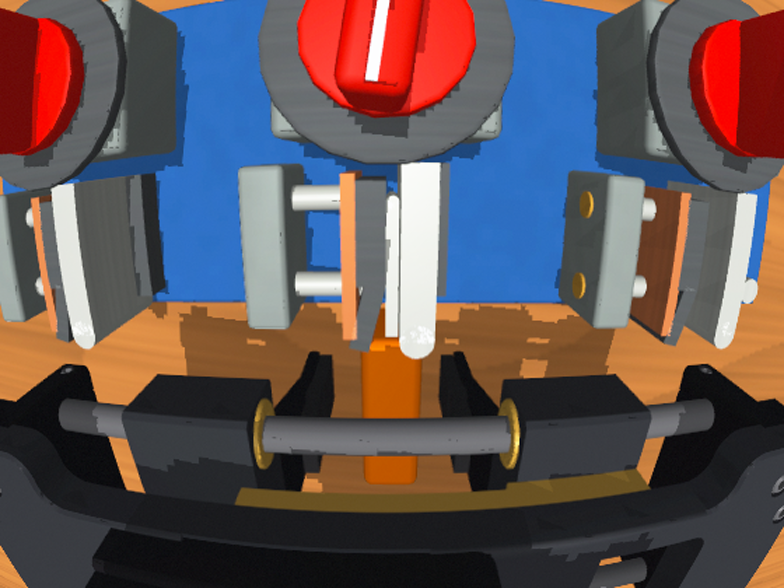

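{"method": "arm_command", "body": {"motion": [[[0,0,-1],[0,0,0]],[[0,0,-2.6],[0,0,0]],[[0,0,-4.2],[0,0,0]],[[0,0,-4.2],[0,0,0]],[[0,0,-4.2],[0,0,0]]]}}

```text
time: 9.5
eef_pos: [0.526, 0.0397, 0.1514]
ee_rot: [[0.995, 0.104, -0.0], [0.104, -0.995, -0.0], [-0.0, 0.0, -1.0]]
contact_force: [-0.9, -0.4, -0.5]
width: 0.497
```

```bash
python3 -c "
from h import *
s=state(); print(s['time'],s['joint_pos'],s['contact_force'],inrig(s['eef_pos']))
d=snap('wrist','w8.png')
cv2.imwrite('pics/w8c.png',cv2.resize(d['img'],None,fx=1.4,fy=1.4,interpolation=2))
print(proj(d,[*rg(.058,0),.092],True)*1.4)
"
```

```text
9.5 [ 13.38083781  10.4862837  -24.8269196  106.24279818   4.87083917
  64.31559077 -97.2004175 ] [-0.93690598 -0.42713191 -0.45260299] [-0.05946643 -0.00128734]
[383.28625262  87.63422602]
```

View pics/w8c.png

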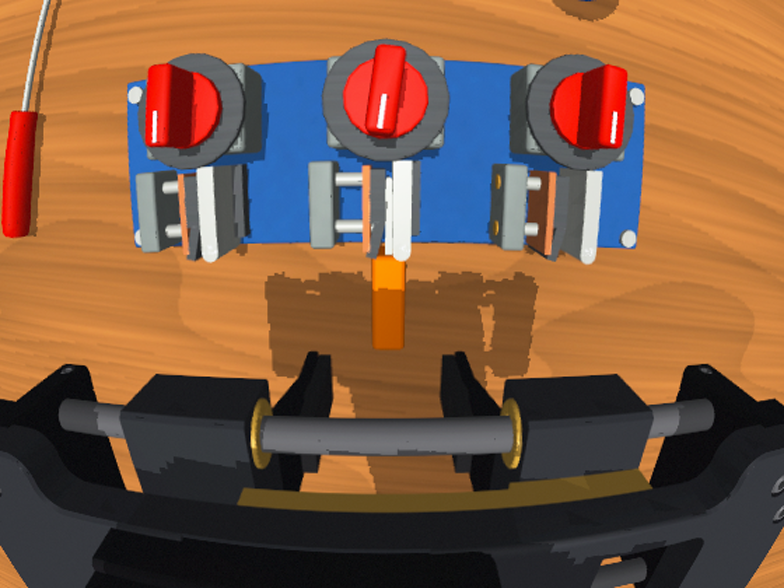

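```bash
python3 -c "
from h import *
print(goto(*rg(.058,-.0003),.15,178.5))"
```

```text
(array([ 3.931, -0.034,  0.018]), array([-2.4000e-02,  1.0000e-03, -2.8751e+01]))
```

{"method": "arm_command", "body": {"motion": [[[0.5,0,0],[0,0,-1.7]],[[1,0,0],[0,0,-3.4]],[[1.5,0,0],[0,0,-5.1]],[[2,0,0],[0,0,-6.8]],[[2.5,0,0],[0,0,-8.5]],[[3,0,0],[0,0,-10.2]],[[3.5,0,0],[0,0,-11.9]],[[3.931,-0.034,0],[0,0,-13.6]],[[3.931,-0.034,0],[0,0,-15.3]],[[3.931,-0.034,0],[0,0,-17]],[[3.931,-0.034,0],[0,0,-18.7]],[[3.931,-0.034,0],[0,0,-20.4]],[[3.931,-0.034,0],[0,0,-22.1]],[[3.931,-0.034,0],[0,0,-23.8]],[[3.931,-0.034,0],[0,0,-25.5]],[[3.931,-0.034,0],[0,0,-27.2]],[[3.931,-0.034,0],[0,0,-28.75]],[[3.931,-0.034,0],[0,0,-28.75]],[[3.931,-0.034,0],[0,0,-28.75]]]}}

```text
time: 11.92
eef_pos: [0.6431, 0.0531, 0.151]
ee_rot: [[-1.0, 0.03, -0.001], [0.03, 1.0, 0.0], [0.001, 0.0, -1.0]]
contact_force: [0.0, 0.3, -1.0]
width: 0.5
```

```bash
python3 -c "
from h import *
s=state(); print(s['time'],s['joint_pos'],s['contact_force'],inrig(s['eef_pos']))
d=snap('wrist','w9.png')
cv2.imwrite('pics/w9c.png',cv2.resize(d['img'],None,fx=1.4,fy=1.4,interpolation=2))
print(proj(d,[*rg(.058,0),.092],True)*1.4)
print(goto(*rg(.058,-.0003),.085,178.5))
"
```

```text
11.925 [ 28.82559892  30.83218007 -51.34087509  88.70337907  24.75594613
  72.56132256  62.19836377] [ 0.0080437   0.32857937 -1.02280503] [ 0.05836391 -0.00015722]
[385.20414487 333.98908459]
(array([ 0.012, -0.007,  2.206]), array([ 0.002, -0.009, -0.028]))
```

View pics/w9c.png

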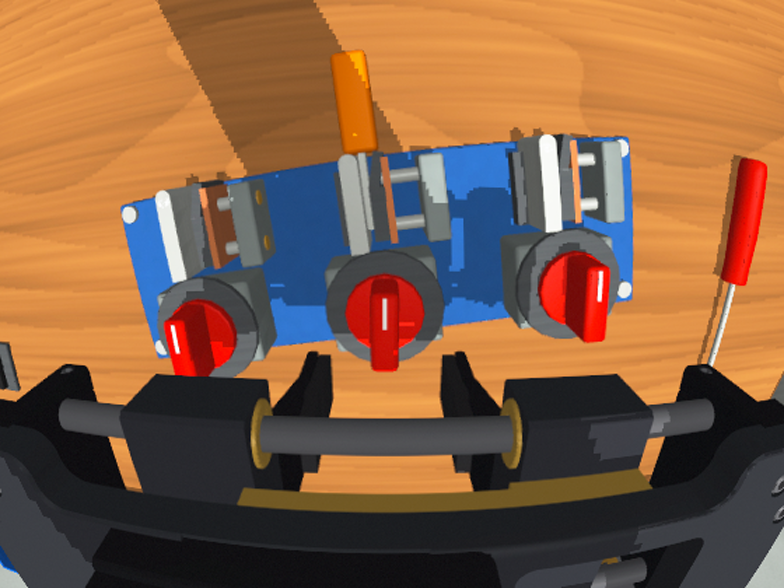

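{"method": "arm_command", "body": {"motion": [[[0.01,0,1.1],[0,0,0]],[[0.01,0,2.18],[0,0,0]],[[0.01,0,2.18],[0,0,0]],[[0.01,0,2.18],[0,0,0]]]}}

```text
time: 12.48
eef_pos: [0.6437, 0.0535, 0.0877]
ee_rot: [[-1.0, 0.027, 0.001], [0.027, 1.0, 0.0], [-0.001, 0.0, -1.0]]
contact_force: [0.5, 0.7, -0.1]
width: 0.501
```

{"method": "arm_command", "body": {"motion": [[[0,0,0],[0,0,0]],[[0,0,0],[0,0,0]],[[0,0,0],[0,0,0]],[[0,0,0],[0,0,0]],[[0,0,0],[0,0,0]]], "jaw": 0.0}}

```text
time: 13.1
eef_pos: [0.6433, 0.0524, 0.0867]
ee_rot: [[-1.0, 0.027, 0.0], [0.027, 1.0, -0.001], [-0.0, -0.001, -1.0]]
contact_force: [-1.1, -2.2, 3.7]
width: 0.162
```

{"method": "arm_command", "body": {"motion": [[[0,0,0],[0,0,1.3]],[[0,0,0],[0,0,2.6]],[[0,0,0],[0,0,3.9]],[[0,0,0],[0,0,5.2]],[[0,0,0],[0,0,6.5]],[[0,0,0],[0,0,7.8]],[[0,0,0],[0,0,9.1]],[[0,0,0],[0,0,10.4]],[[0,0,0],[0,0,11.3]],[[0,0,0],[0,0,11.3]]]}}

```text
time: 14.35
eef_pos: [0.6426, 0.0515, 0.0867]
ee_rot: [[-0.351, 0.936, -0.001], [0.936, 0.351, -0.002], [-0.002, -0.002, -1.0]]
contact_force: [-4.8, -6.0, 6.4]
width: 0.159
```

```bash
python3 -c "
from h import *
s=state(); print(s['time'],s['joint_pos'],s['contact_force'],s['ft_torque'],inrig(s['eef_pos']))
"
```

```text
14.35 [ 18.65585485  29.79008947 -36.01001973  92.67957111  19.1180622
  63.88645148  -1.73695401] [-4.79622613 -6.01384438  6.38370116] [-1.28754833  0.92670468 -0.08918328] [ 0.05774682 -0.0017718 ]
```

{"method": "arm_command", "body": {"motion": [[[0,0,0],[0,0,0.5]],[[0,0,0],[0,0,0.8]],[[0,0,0],[0,0,0.8]]]}}

```text
time: 14.72
eef_pos: [0.6425, 0.0514, 0.0867]
ee_rot: [[-0.272, 0.962, -0.001], [0.962, 0.272, -0.002], [-0.002, -0.002, -1.0]]
contact_force: [-5.4, -6.0, 8.3]
width: 0.158
```

```bash
python3 -c "
from h import *
s=state(); print(s['time'],s['contact_force'],s['ft_torque'],inrig(s['eef_pos']),s['ee_rot'])
"
```

```text
14.725 [-5.38805557 -6.0001335   8.32905999] [-1.22341419  1.07321262 -0.06901772] [ 0.05766656 -0.00183147] [[-0.27236334  0.96219338 -0.00145267]
 [ 0.9621926   0.27235951 -0.0023891 ]
 [-0.00190313 -0.00204845 -0.99999609]]
```

{"method": "arm_command", "body": {"motion": [[[0,0,0],[0,0,0.3]],[[0,0,0],[0,0,0.3]]]}}

```text
time: 14.98
eef_pos: [0.6426, 0.0514, 0.0867]
ee_rot: [[-0.243, 0.97, -0.001], [0.97, 0.243, -0.003], [-0.002, -0.002, -1.0]]
contact_force: [-4.0, -7.3, 7.7]
width: 0.158
```

```bash
python3 -c "
from h import *
s=state(); print(s['time'],s['contact_force'],s['ft_torque'],np.degrees(np.arctan2(s['ee_rot'][1][0],s['ee_rot'][0][0])))
"
```

```text
14.975 [-4.02900165 -7.34909176  7.71402282] [-1.40114373  1.03252016  0.70290559] 104.06570895071228
```

{"method": "arm_command", "body": {"motion": [[[0,0,0],[0,0,-0.2]],[[0,0,0],[0,0,-0.2]]]}}

```text
time: 15.22
eef_pos: [0.6425, 0.0514, 0.0867]
ee_rot: [[-0.263, 0.965, -0.001], [0.965, 0.263, -0.002], [-0.002, -0.002, -1.0]]
contact_force: [-5.3, -5.5, 8.4]
width: 0.161
```

{"method": "arm_command", "body": {"motion": [[[0,0,0],[0,0,0]],[[0,0,0],[0,0,0]],[[0,0,0],[0,0,0]],[[0,0,0],[0,0,0]],[[0,0,-1],[0,0,0]],[[0,0,-2.5],[0,0,0]],[[0,0,-4],[0,0,0]],[[0,0,-4],[0,0,0]],[[0,0,-4],[0,0,0]]], "jaw": 0.45}}

```text
time: 16.35
eef_pos: [0.6429, 0.0531, 0.2059]
ee_rot: [[-0.264, 0.965, -0.0], [0.965, 0.264, -0.0], [-0.0, -0.0, -1.0]]
contact_force: [0.2, 0.2, 0.2]
width: 0.448
```

```bash
python3 -c "
from h import *
s=state(); print(s['time'],s['contact_force'],s['eef_pos'],s['width'])
d=snap('wrist','w10.png')
cv2.imwrite('pics/w10c.png',cv2.resize(d['img'],None,fx=1.4,fy=1.4,interpolation=2))
b=snap('side','s10.png')['img']; a=snap('scene','sc10.png')['img']
cv2.imwrite('pics/s10c.png',np.hstack([cv2.resize(b[165:295,190:330],None,fx=2.8,fy=2.8,interpolation=2),cv2.resize(a[160:290,235:375],None,fx=2.8,fy=2.8,interpolation=2)]))
"
```

```text
16.35 [0.15662519 0.20975582 0.15466047] [0.64289574 0.05305951 0.20585435] 0.447887597912451
```

View pics/w10c.png

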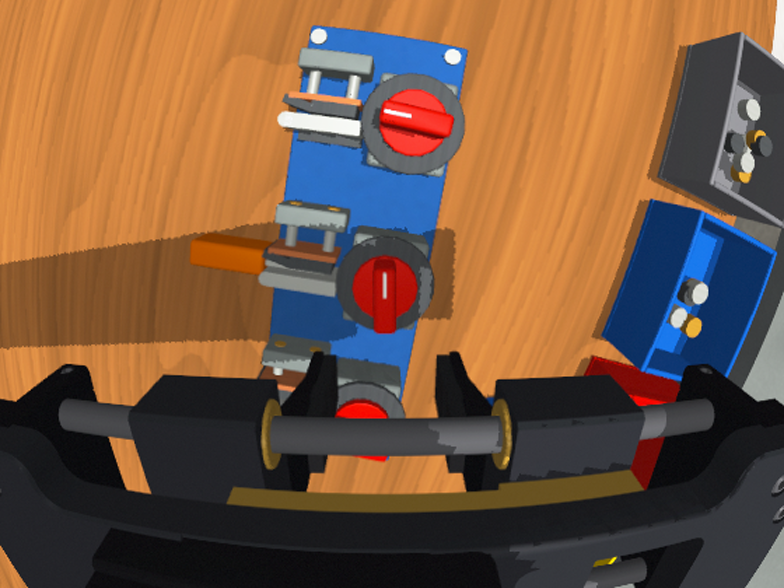

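View pics/s10c.png

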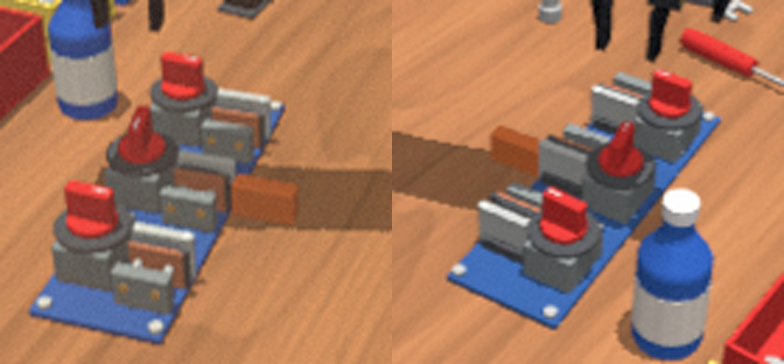

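```bash
python3 -c "
from h import *
print(hand_in())"
```

```text
the job is handed in; nothing more can be done
None
```

I left the feeler gauge fully home and released in the middle gap, turned the middle clamp knob clockwise to its stop, and handed the job in at about 16.4 s. No verdict came back.

- **Which gap:** I only tried the blade in the middle gap. It entered with a side load of about 6–7 N from the sprung pad, and I read at most about 3 N of push back along the blade. It then went home until the handle met the rig at about 14 N. The right gap looked clearly wide in the wrist picture, so I took it as loose. The left gap I took as tight by elimination, so neither of those two was felt with the blade.
- **Weaker reading:** the push I read on the way in was below the stated 6–15 N entry push. Most of those readings were taken with the arm standing still, so they may miss the peak.
- **Blade in place:** the pictures put the tip about 44 mm in before the final push to the stop. After release the tool force fell to about 0 N and the gauge stayed upright in the gap. I could not measure the force of the blade on the disc once it was let go.
- **Knob:** tool yaw when the stop torque rose (about 0.7 N m) put the knob at about 1.4 rad. The last pictures show the middle bar across the rig, the left and right bars where they started, and the arm clear at a height of 0.206 m.
- **Bystanders:** in the last pictures nothing I could see had moved; I did not measure each one.

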